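# Third hand for refitting a chromatography pump head

## Robot

A 6-joint arm with a two-finger parallel gripper is mounted at the origin on the work surface. World frame = base frame: x ahead of the robot, y to its left, z up, the work surface at z = 0. Lengths are in m, angles in rad, forces in N, time in s.
With the tool pointing down it reaches from about 0.225 to 0.875 m from the base axis. Payload 3.4 kg.
Tool frame: the origin (TCP) lies between the finger pads, 19 mm behind the fingertips; this is the grasp point; z points along the fingers, y is the line along which they close (so a half turn about z gives the same grasp; the last joint's range is limited). The gripper opens to 85 mm and grips with 20 to 120 N. Pads are 22 mm wide; open, the fingers measure 114 mm over their backs; the gripper's body (76 mm by 85 mm) begins 54 mm behind the grasp point. The pads swing forward as they close: fully open they stand 13 mm farther back than shut.
Start: joints at [-1.275, 0.276, 1.505, -0, 1.361, -0.121], TCP at [0.233, -0.526, 0.25] pointing down, gripper open.
Joint ranges: [-2.89, 2.89], [-0.75, 2.08], [0.22, 2.7], [-1.18, 4.32], [0.11, 2.71], [-2.7, 2.7]. Speed limits (rad/s): [2.57, 2.57, 3.14, 3.14, 3.14, 3.14].

## Interface

Orientations are given as a unit quaternion [w, x, y, z].
In Python, from rig import get_state, optics, sign_off gives the robot as it stands.
- The arm moves only by the tool send_rows, never from a script. Its argument "increments" is a list of rows, each an object with "gripper": the gripper's target within -1 to 1 (shut at 1, half-way at 0, fully open at -1); "linear": the shift along the world's x, y, z in m, a list of three; "delta_rot": the turn, a rotation vector about the world's x, y, z in rad, a list of three. In form: [{"gripper": gripper, "linear": [dx, dy, dz], "delta_rot": [rx, ry, rz]}, ...]. A call has 1 to 8 rows; each row is the pose to reach, as a shift and turn from the pose commanded when the call began; what a row does not reach only later rows make up. A row lasts 1/10 s, in which the tool goes at most 50 mm and 8.59 degrees, less where a joint would pass 70% of its speed; a pose out of reach is approached as far as the arm can. A call with a gripper value outside its range is refused whole. The fingers move at their own pace and stop on an object; "newtons" is the grip in N (left out, the last holds). Time passes only in rows, so rows that repeat a pose let the fingers close. It gives the time, the measured TCP pose, the force, the opening and the grip force at its end, in the units of the state.
- get_state(): the state, without advancing time (a new reading comes with each control period).
- optics.get_image(name): name is "side" or "top" or "wrist"; returns a dict with "pixels" (400x640x3 uint8, blue, green, red), "K" (3x3 intrinsics, pixels), "rvec" (rotation vector, rad) and "tvec" (3), from world to camera coordinates, as OpenCV has them; the wrist camera has in their place "T_tool_cam" (4x4, takes a point from camera to tool coordinates, whose origin is the TCP and whose axes are the flange's). Camera axes: x right, y down, z forward; pixel columns grow to the right and rows downward; lengths in m; the calibration is good to about 2 mm. A picture is of the moment at which its call begins: read the wrist's pose just before it. There is no depth.
- sign_off(): hands the job in; it is judged then, once.
The state is a dict: "clock": time; "qpos": joint angles; "qd": joint speeds; "effort": joint torques, N m; "position": TCP position; "ee_rot": TCP orientation; "contact_force": force on the tool from outside, world axes, zero at the start; "moment": the same for the moment, N m; "width": finger opening in m; "gripper_force": force on a finger pad.
Only numpy, scipy, OpenCV 4.12 (cv2) and the standard library are available. Lean on these libraries where they do the work, as an engineer would, in place of code of your own. Each camera call takes 0.05 s, during which the arm holds its last target. There are 200 camera calls.

## Task

Lift the clean pump head off its hook on the white drying stand and carry it, held upright, to the opened pump. Set its back squarely and centred on the seat of the pump's nose and press it straight in against the two spring-loaded plunger rods with a steady push of about 14 newtons, so that both rods are in half-way or more, without ramming it. Finish still gripping and pressing it there, so that I can drive the two fixing screws; leave the blanking plate on its hook and the other things where they are.

Things in the scene. Friction and masses are not known exactly. Their poses are not given: they have to be found in the camera images.
- head: Pump head, stainless steel, 0.45 to 0.75 kg, hanging on one of the two hooks. Origin: centre of its underside; z up, front -x, back +x, both hung and fitted. Block and flange x -20 to 20, y +-26, z 24 to 68 mm: flat sides 52 mm apart, to grip. The flange, x 12 to 20, has an ear 32 mm wide above (z to 92) and below (z to 0). Valve stubs (10 mm, y +-15) stand 10 mm above and 12 mm below the block.
- head_grip (a point): Good place for the TCP when gripping the head across y with the fingers pointing down: between its flat sides, 56 mm above its origin, in the middle of its 40 mm depth.
- head_back (a point): Centre of the flat back of the head's flange: x 20, y 0, z 46 mm in the head's frame; it has the head's axes. Each ear of the flange has an upright slot through it for a fixing screw, 12 mm wide: z 72 to 88 mm and z 4 to 20 mm. The head hangs by the top end of its upper slot, its back against the stand's board.
- blank: Blanking plate hanging on the other hook: only a flange like the head's (8 x 52 x 92 mm, same ears, slots, origin and axes, x 12 to 20 mm), without block or valves, 0.24 kg. Leave it hanging. It and the head change hooks from one start to another.
- stand: White drying stand, fixed to the bench. Upright board 12 mm thick, 260 mm wide, top edge 158 mm above the bench; drip tray 20 mm high, 115 mm deep before it. Origin on the bench under the middle of the board; x is normal to the board and points out of its rear, parts hang on its front (-x). Two hooks at y = +75 and -75 mm.
- hook_left (a point): On the hook at y = +75 mm of the stand, where it turns up. 6 mm round bar, level out of the board at 150 mm height to x = -28 mm, then turned up, ending at x = -39 mm, 159 mm high. A slot has 10 mm of play up and down on it, 6 mm sideways: lift a hung part 8 mm, then draw it level towards -x of the stand by 45 mm or more.
- hook_right (a point): The same on the hook at y = -75 mm.
- pump: The pump, fixed on the bench, front cover off: housing 430 mm deep (x), 350 mm wide (y), 140 mm high; origin on the bench under its middle, front towards -x. From the middle of its front at x = -215 mm an aluminium drive nose 78 mm wide juts out to x = -265 mm, from 44 to 127 mm height, and ends in the seat.
- seat (a point): Centre of the seat, a flat upright steel plate 56 mm wide, 84 mm high on the end of the nose, 85 mm above the bench. x points into the pump, square to the seat; z up. The head fits with head_back before this point and its axes like the seat's. Threaded holes for the fixing screws 34 mm above and below it.
- rod_left (a joint): How far (m) the plunger rod at y = +14 mm of the seat is pushed in: 0 out, 0.012 flush with the seat. When out, its flat 13 mm tip stands 12 mm before the seat, at the height of its centre. Its spring pushes back with 2.5 N at 0 and 0.5 N more per mm: both rods together 5 N at first touch, 11 N half-way, 13 N at 8 mm, 17 N flush.
- rod_right (a joint): The same for the rod at y = -14 mm.
- bottle: Glass solvent bottle with a blue cap, 86 mm across, 175 mm high, standing on the bench; leave it.
- rack: Blue vial rack, 100 x 160 x 40 mm, lying on the bench; leave it.
- dish: Flat aluminium dish 90 x 70 x 16 mm with the two fixing screws in it, on the bench near the robot; leave it.
Things that resemble listed ones, but are neither listed nor needed, are in the scene too. Of the things like the head, leave any that is black or brown; of the rest the larger one is meant.

How it is judged:
By the outcome, as a careful person would: the job done as asked, in the order asked, and still so for the second after the job is handed in, while the arm keeps its last pose, push and grip.
It also fails if it takes over 48 s, if anything falls off the work surface, if the arm or the gripper's body presses on something with over 40 N, if the wrist force passes 120 N, or if a joint passes its speed limit or range.

## Working session

There is one attempt and no reset: what is moved stays moved. The work goes in short steps, Python scripts to look and compute and a tool call to move; the robot and the scene stay as the last step left them, time stands still between calls to the robot, and variables do not carry over. Pictures are saved under pics/ and viewed, at most 10 in all, crops included, and the job is handed in when it is done.

Besides the shell and the picture viewer there is one more tool, called as name(argument=value, ...), one argument or row to a line, values as JSON. send_rows: Moves the arm, as the interface text tells. Its arguments: {"type":"object","properties":{"increments":{"type":"array"},"newtons":{"type":"number"}},"required":["increments"]}

```bash
mkdir -p pics; ls; cat > h.py <<'E'
import cv2,numpy as np
from scipy.spatial.transform import Rotation as R
from rig import get_state,optics,sign_off
def shot(n,f):
    s=get_state(); d=optics.get_image(n)
    cv2.imwrite('pics/'+f+'.png',d['pixels'])
    K=np.array(d['K'],float)
    if n=='wrist':
        T=np.eye(4);q=s['ee_rot'];T[:3,:3]=R.from_quat([q[1],q[2],q[3],q[0]]).as_matrix();T[:3,3]=s['position']
        E=np.linalg.inv(T@np.array(d['T_tool_cam']))
    else:
        E=np.eye(4);E[:3,:3]=cv2.Rodrigues(np.array(d['rvec'],float))[0];E[:3,3]=np.ravel(d['tvec'])
    np.savez('pics/'+f,P=K@E[:3],K=K,E=E); return d
def P(f): return np.load('pics/'+f+'.npz')['P']
def tri(f1,p1,f2,p2):
    X=cv2.triangulatePoints(P(f1),P(f2),np.float64(p1).reshape(2,-1),np.float64(p2).reshape(2,-1)) if np.ndim(p1)==1 else cv2.triangulatePoints(P(f1),P(f2),np.float64(p1).T,np.float64(p2).T)
    X=(X[:3]/X[3]).T
    for x in X:
        pass
    return X
def proj(f,X):
    X=np.atleast_2d(X);u=P(f)@np.c_[X,np.ones(len(X))].T;return (u[:2]/u[2]).T
def onz(f,p,z):
    M=P(f);H=np.c_[M[:,0],M[:,1],M[:,2]*z+M[:,3]]
    return np.array([(lambda w:w[:2]/w[2])(np.linalg.solve(H,[*q,1])) for q in np.atleast_2d(p)])
def crop(f,x0,y0,x1,y1,k):
    return cv2.resize(cv2.imread(f'pics/{f}.png')[y0:y1,x0:x1],None,fx=k,fy=k,interpolation=cv2.INTER_CUBIC)
E
python3 - <<'E'
from h import *
for n in('side','top'):
    d=shot(n,n+'0');E=np.load(f'pics/{n}0.npz')['E'];print(n,d['K'],-E[:3,:3].T@E[:3,3],E[2,:3])
print(get_state())
E
```

```text
pics
side [[405.02646908   0.         316.87019843]
 [  0.         405.02646908 206.73201144]
 [  0.           0.           1.        ]] [-0.03533228  0.87695994  0.69071292] [ 0.5421993  -0.66299782 -0.51619163]
top [[386.94895354   0.         319.88827868]
 [  0.         386.94895354 196.2487505 ]
 [  0.           0.           1.        ]] [0.42055815 0.11966247 1.14989345] [ 0.12748868 -0.0054225  -0.9918252 ]
{'clock': 0.1, 'qpos': array([-1.27500162e+00,  2.76526373e-01,  1.50601723e+00, -2.24943835e-05,
        1.36069695e+00, -1.21008787e-01]), 'qd': array([-0.00142147, -0.00253672, -0.00156716,  0.0027991 , -0.00055478,
       -0.00027479]), 'effort': array([ 1.06309664e-03, -4.17699730e+01, -2.46405065e+01, -2.45031079e-04,
        5.82926965e-03, -1.09450292e-05]), 'position': array([ 0.23263547, -0.52535105,  0.24922499]), 'ee_rot': array([-8.19845248e-04,  9.78362017e-01,  2.06898729e-01, -8.28717339e-05]), 'contact_force': array([ 0.30524036, -0.18264559, -0.19684628]), 'moment': array([-0.02334467,  0.00311692,  0.05224432]), 'gripper_force': 0.0, 'width': 0.08523863075448311}
```

View pics/side0.png

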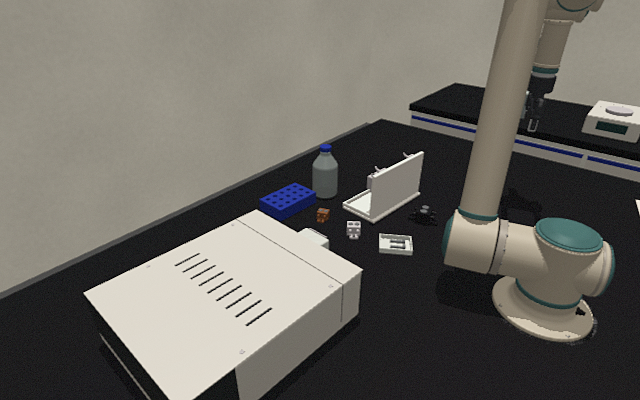

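View pics/top0.png

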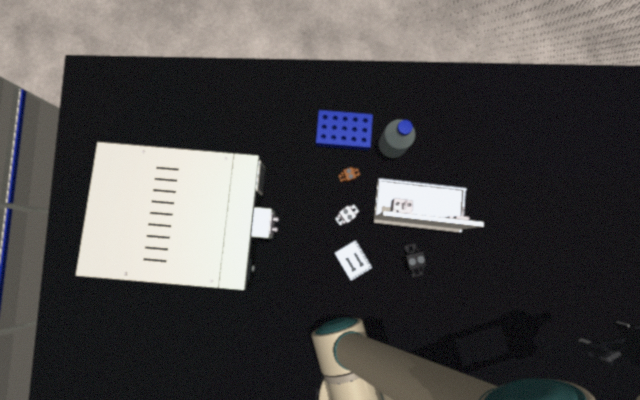

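The side view shows the pump at lower left and the stand's rear at (400,185), with a part hanging beyond the board. In the top view the pump nose ends at about (275,222), facing right. The stand's board runs (375,222)–(483,224) and the parts hang on its far side, one at (402,205).

Head-like candidates in the top view:
- Hung one at (402,205)
- White one lying on the bench at (347,214)
- Brown one at (349,174)
- Black one at (416,260)

The light, larger hung one fits. I'll confirm with an enlarged crop.

```bash
python3 - <<'E'
from h import *
a=crop('top0',330,160,490,280,5)[:300]
a=np.vstack([cv2.resize(crop('top0',325,165,495,245,4),(680,320)),np.hstack([crop('top0',235,180,295,248,4),np.zeros((272,20,3),np.uint8),crop('side0',335,145,440,213,4)])])if 0 else None
A=crop('top0',325,165,495,237,4); B=np.hstack([crop('top0',230,185,300,257,4),crop('side0',335,145,435,217,4)])
cv2.imwrite('pics/c1.png',np.vstack([A,B])); print(A.shape,B.shape)
print(onz('top0',[[375,222],[483,224],[402,205],[272,222],[347,214]],0.1))
E
```

```text
(288, 680, 3) (288, 680, 3)
[[ 0.48768179 -0.03689209]
 [ 0.48731938 -0.33086274]
 [ 0.53539573 -0.11079473]
 [ 0.48285817  0.24249597]
 [ 0.50813012  0.03934151]]
```

View pics/c1.png

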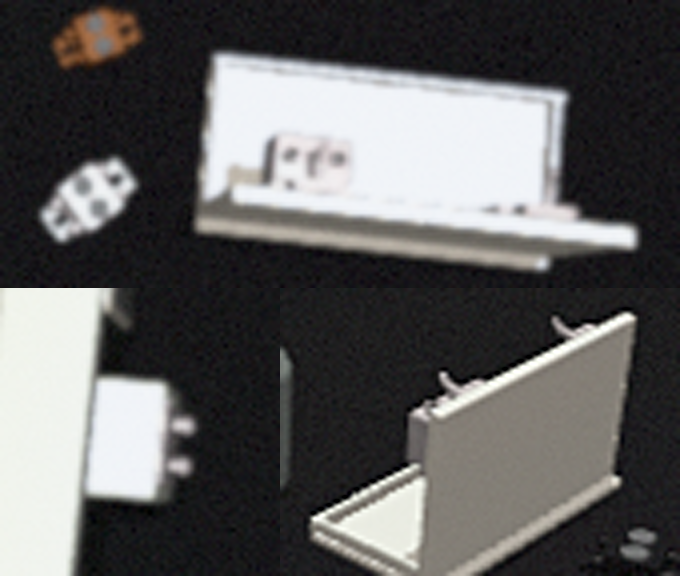

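The hung light-steel head at top (402,205) is confirmed by its block, two stubs and hook. It is larger than the white lookalike lying at (347,214); the brown and black ones are excluded. The other hook holds the thin plate. The seat with its two rods is at the nose end, about (275,222).

```bash
python3 - <<'E'
from h import *
d=optics.get_image('wrist');print(np.round(d['T_tool_cam'],4).tolist(),d['K'][0])
print(onz('top0',[[383,214.5],[484.2,225]],0.158))
T=np.array(d['T_tool_cam'])
# predicted views
for pos,yaw in [((.60,-.11,.30),180),((.56,-.11,.35),180),((.50,.12,.30),90),((.47,.14,.25),90)]:
    M=np.eye(4);M[:3,:3]=R.from_euler('z',yaw,degrees=True).as_matrix()@np.diag([1,-1,-1]);M[:3,3]=pos
    E=np.linalg.inv(M@T);C=(M@T)
    pts=np.array([[.53,-.11,.1],[.50,-.11,.158],[.485,.215,.085]]);c=(E[:3,:3]@pts.T).T+E[:3,3];u=c@np.array(d['K']).T
    print(pos,C[:3,3].round(3),C[:3,2].round(2),(u[:,:2]/u[:,2:]).round(0).tolist())
E
```

```text
[[-0.0001, -0.9485, -0.3167, 0.0817], [1.0, -0.0004, 0.0009, -0.0001], [-0.001, -0.3167, 0.9485, -0.1239], [0.0, 0.0, 0.0, 1.0]] [318.29506606   0.         317.26958806]
[[ 0.50361724 -0.04886679]
 [ 0.48111664 -0.30897056]]
(0.6, -0.11, 0.3) [ 0.518 -0.11   0.424] [ 0.32  0.   -0.95] [[317.0, 106.0], [317.0, 68.0], [649.0, 57.0]]
(0.56, -0.11, 0.35) [ 0.478 -0.11   0.474] [ 0.32  0.   -0.95] [[317.0, 140.0], [317.0, 117.0], [596.0, 99.0]]
(0.5, 0.12, 0.3) [0.5   0.202 0.424] [ 0.   -0.32 -0.95] [[341.0, 351.0], [317.0, 391.0], [302.0, 79.0]]
(0.47, 0.14, 0.25) [0.47  0.222 0.374] [ 0.   -0.32 -0.95] [[369.0, 398.0], [348.0, 452.0], [334.0, 101.0]]
```

send_rows(
  increments=[
    {"gripper": -1,"linear": [0.04,0.05,0.08],"delta_rot": [0,0,-0.05]},
    {"gripper": -1,"linear": [0.35,0.475,0.08],"delta_rot": [0,0,-0.417]},
    {"gripper": -1,"linear": [0.35,0.475,0.08],"delta_rot": [0,0,-0.417]},
    {"gripper": -1,"linear": [0.35,0.475,0.08],"delta_rot": [0,0,-0.417]},
    {"gripper": -1,"linear": [0.35,0.475,0.08],"delta_rot": [0,0,-0.417]},
    {"gripper": -1,"linear": [0.35,0.475,0.08],"delta_rot": [0,0,-0.417]},
    {"gripper": -1,"linear": [0.35,0.475,0.08],"delta_rot": [0,0,-0.417]},
    {"gripper": -1,"linear": [0.35,0.475,0.08],"delta_rot": [0,0,-0.417]},
  ],
)

```text
clock: 0.95
position: [0.4568, -0.2218, 0.3144]
ee_rot: [0.0, 1.0, -0.0, -0.0]
contact_force: [0.7, -1.1, 0.3]
width: 0.0853
gripper_force: 0.0
```

send_rows(
  increments=[
    {"gripper": -1,"linear": [0.12,0.17,0.015],"delta_rot": [0,0,0]},
    {"gripper": -1,"linear": [0.12,0.17,0.015],"delta_rot": [0,0,0]},
    {"gripper": -1,"linear": [0.12,0.17,0.015],"delta_rot": [0,0,0]},
    {"gripper": -1,"linear": [0.12,0.17,0.015],"delta_rot": [0,0,0]},
    {"gripper": -1,"linear": [0.12,0.17,0.015],"delta_rot": [0,0,0]},
    {"gripper": -1,"linear": [0.12,0.17,0.015],"delta_rot": [0,0,0]},
    {"gripper": -1,"linear": [0.12,0.17,0.015],"delta_rot": [0,0,0]},
    {"gripper": -1,"linear": [0.12,0.17,0.015],"delta_rot": [0,0,0]},
  ],
)

```text
clock: 1.75
position: [0.5752, -0.0551, 0.3292]
ee_rot: [0.0, 1.0, -0.001, -0.0]
contact_force: [-0.7, 0.2, -0.1]
width: 0.0853
gripper_force: 0.0
```

```bash
python3 - <<'E'
from h import *
shot('wrist','wA');print(get_state()['position'])
E
```

```text
[ 0.57525527 -0.05512083  0.3293304 ]
```

send_rows(
  increments=[
    {"gripper": -1,"linear": [0,0.13,0],"delta_rot": [0,0,0]},
    {"gripper": -1,"linear": [0,0.13,0],"delta_rot": [0,0,0]},
    {"gripper": -1,"linear": [0,0.13,0],"delta_rot": [0,0,0]},
    {"gripper": -1,"linear": [0,0.13,0],"delta_rot": [0,0,0]},
    {"gripper": -1,"linear": [0,0.13,0],"delta_rot": [0,0,0]},
    {"gripper": -1,"linear": [0,0.13,0],"delta_rot": [0,0,0]},
    {"gripper": -1,"linear": [0,0.13,0],"delta_rot": [0,0,0]},
  ],
)

```text
clock: 2.5
position: [0.5761, 0.0747, 0.3294]
ee_rot: [0.0, 1.0, -0.001, 0.0]
contact_force: [0.0, -0.1, -0.9]
width: 0.0851
gripper_force: 0.0
```

```bash
python3 - <<'E'
from h import *
shot('wrist','wB');print(get_state()['position'])
A=cv2.imread('pics/wA.png');B=cv2.imread('pics/wB.png')
cv2.imwrite('pics/AB.png',cv2.resize(np.vstack([A,B]),None,fx=.75,fy=.75,interpolation=cv2.INTER_AREA))
E
```

```text
[0.57617651 0.07482547 0.3293655 ]
```

View pics/AB.png

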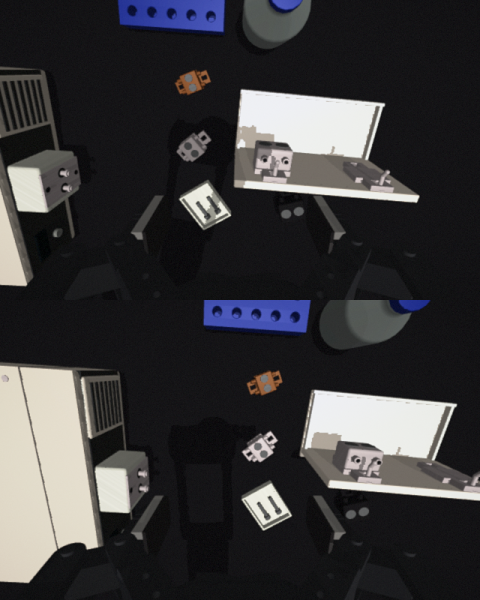

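View A (full-size pixels) shows the head at about (365,212), the plate at (490,235) and the nose with two rods at about (90,240). View B shows the head at (480,213) and the rods at (190,220–253). Next I'll enlarge the head and the seat in both views.

```bash
python3 - <<'E'
from h import *
W=[('wA',325,178),('wB',430,178),('wA',15,197),('wB',120,195)]
c=[crop(f,x,y,x+100,y+75,4) for f,x,y in W]
cv2.imwrite('pics/c2.png',np.vstack([np.hstack(c[:2]),np.hstack(c[2:])]))
E
```

```text
(no output)
```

View pics/c2.png

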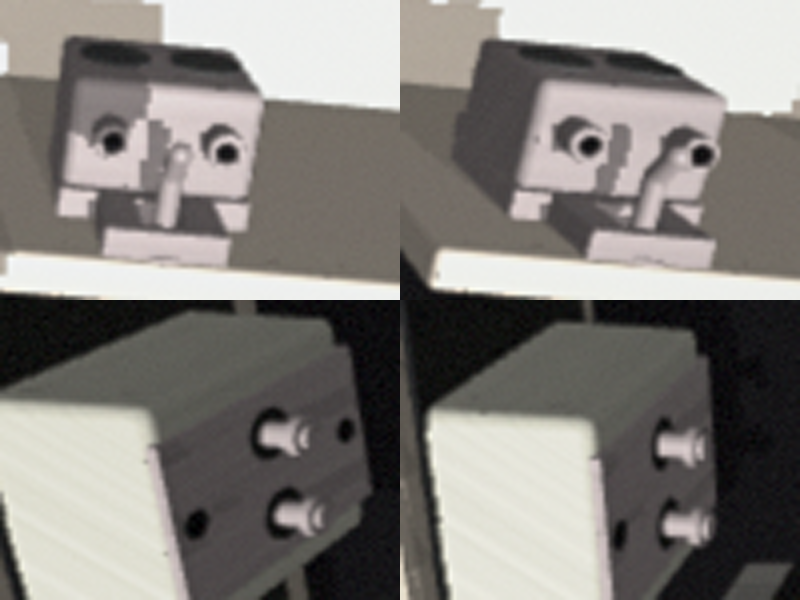

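The crops give sharp features: the head's top face and ear top in both views, and the seat's rod tips and screw holes. I'll fit both poses with them.

```bash
cat > fit.py <<'E'
from h import *
from scipy.optimize import least_squares
def fit(obs,x0,fixz=None):
    # obs: (view, crop px, crop origin, model pt mm)
    m=np.array([o[3] for o in obs])/1e3; vs=[o[0] for o in obs]
    u=np.array([(np.array(o[1])+.5)/4-.5+o[2] for o in obs])
    def f(p):
        X=(R.from_euler('z',p[3]).as_matrix()@m.T).T+p[:3]
        return np.concatenate([proj(v,x)[0]-q for v,x,q in zip(vs,X,u)])
    s=least_squares(f,x0,loss='soft_l1'); return s.x,f(s.x).reshape(-1,2)
E
python3 - <<'E'
from fit import *
a,b=(325,178),(430,178)
M=[(-20,-26,68),(-20,26,68),(12,-16,92),(12,16,92),(20,-16,92),(20,16,92)]
obs=[('wA',p,a,m) for p,m in zip([(75,83),(262,95),(105,232),(231,240),(106,257),(229,265)],M)]+[('wB',p,b,m) for p,m in zip([(140,80),(325,97),(192,230),(315,238),(187,257),(313,265)],M)]
x,r=fit(obs,[.53,-.11,.065,np.pi]);print('head',x.round(4),np.degrees(x[3]));print(r.round(1).tolist())
a,b=(15,197),(120,195)
obs=[('wA',(303,137),a,(-12,-14,0)),('wA',(320,215),a,(-12,14,0)),('wA',(197,222),a,(0,0,34)),('wA',(346,130),a,(0,0,-34)),('wB',(302,147),b,(-12,-14,0)),('wB',(312,225),b,(-12,14,0)),('wB',(219,235),b,(0,0,34))]
x,r=fit(obs,[.48,.23,.085,np.pi/2]);print('seat',x.round(4),np.degrees(x[3]));print(r.round(1).tolist())
E
```

```text
head [ 0.5291 -0.1072  0.0625  3.0742] 176.13681737759237
[[-0.4, -0.7], [1.2, -0.7], [0.8, -0.5], [0.2, -0.7], [-0.2, 0.3], [-0.3, 0.1], [-0.2, 0.6], [1.4, -0.6], [0.1, 0.5], [-0.1, 0.3], [-0.4, 0.8], [-1.5, 0.6]]
seat [0.481  0.2405 0.0872 1.5286] 87.58246523138655
[[0.7, -0.6], [0.5, -0.0], [-0.6, 0.8], [-0.3, 0.1], [-0.2, -0.5], [-0.9, 0.1], [0.6, 0.1]]
```

```bash
python3 - <<'E'
from h import *
def edge(prof,th): # subpixel last downward crossing / generic crossing list
    i=np.where((prof[:-1]-th)*(prof[1:]-th)<0)[0]; return i+(th-prof[i])/(prof[i+1]-prof[i]),prof[i+1]>prof[i]
def line(f,pts,z,ax):
    X=onz(f,pts,z)
    for _ in range(4):
        c=np.polyfit(X[:,1-ax],X[:,ax],1);r=X[:,ax]-np.polyval(c,X[:,1-ax]);k=abs(r)<max(2*np.median(abs(r)),5e-4);X=X[k]
    return c,len(X),abs(r).mean()
g=lambda f:cv2.imread(f'pics/{f}.png').mean(2)
# pump front edge in top view: x-> row i, world y as fn of x
t=g('top0');pts=[]
for r in list(range(165,200))+list(range(240,287)):
    e,up=edge(t[r,200:280],195); e=e[~up]
    if len(e):pts.append((200+e[-1],r))
c,n,s=line('top0',pts,.14,1);print('pump front dy/dx',c,n,s,'yaw',90+np.degrees(np.arctan(c[0])))
for f,c0,c1,r0,r1 in [('wA',330,545,225,285),('wB',440,600,225,275)]:
    w=g(f);pts=[]
    for cc in range(c0,c1):
        e,up=edge(w[r0:r1,cc],175);e2=e[up]
        if len(e2):pts.append((cc,r0+e2[-1]))
    c,n,s=line(f,pts,.158,0);print(f,'board front top edge dx/dy',c,n,s,'yaw',180-np.degrees(np.arctan(c[0])), 'x at y=-.107',np.polyval(c,-.107))
    pts=[]
E
```

```text
pump front dy/dx [-0.0678998   0.32638229] 46 9.956730694220564e-05 yaw 86.11559050421887
wA board front top edge dx/dy [0.09711759 0.52044112] 183 6.971451144113536e-05 yaw 174.45296813215296 x at y=-.107 0.5100495356693594
wB board front top edge dx/dy [0.09838527 0.52046764] 117 6.561262550466494e-05 yaw 174.38102252328008 x at y=-.107 0.5099404127702419
```

send_rows(
  increments=[
    {"gripper": -1,"linear": [-0.047,-0.182,-0.05],"delta_rot": [0,0,1.15]},
    {"gripper": -1,"linear": [-0.047,-0.182,-0.05],"delta_rot": [0,0,1.15]},
    {"gripper": -1,"linear": [-0.047,-0.182,-0.05],"delta_rot": [0,0,1.15]},
    {"gripper": -1,"linear": [-0.047,-0.182,-0.05],"delta_rot": [0,0,1.15]},
    {"gripper": -1,"linear": [-0.047,-0.182,-0.05],"delta_rot": [0,0,1.15]},
    {"gripper": -1,"linear": [-0.047,-0.182,-0.05],"delta_rot": [0,0,1.15]},
    {"gripper": -1,"linear": [-0.047,-0.182,-0.05],"delta_rot": [0,0,1.15]},
    {"gripper": -1,"linear": [-0.047,-0.182,-0.05],"delta_rot": [0,0,1.15]},
  ],
)

```text
clock: 3.35
position: [0.5288, -0.107, 0.2793]
ee_rot: [0.0, 0.838, 0.545, -0.0]
contact_force: [1.0, -0.8, 0.1]
width: 0.0852
gripper_force: 0.0
```

send_rows(
  increments=[
    {"gripper": -1,"linear": [0,0,0],"delta_rot": [0,0,1.15]},
    {"gripper": -1,"linear": [0,0,0],"delta_rot": [0,0,1.15]},
    {"gripper": -1,"linear": [0,0,0],"delta_rot": [0,0,1.15]},
    {"gripper": -1,"linear": [0,0,0],"delta_rot": [0,0,1.15]},
    {"gripper": -1,"linear": [0,0,0],"delta_rot": [0,0,1.15]},
    {"gripper": -1,"linear": [0,0,0],"delta_rot": [0,0,1.15]},
    {"gripper": -1,"linear": [0,0,0],"delta_rot": [0,0,1.15]},
    {"gripper": -1,"linear": [0,0,0],"delta_rot": [0,0,1.15]},
  ],
)

```text
clock: 4.15
position: [0.5289, -0.1066, 0.2793]
ee_rot: [0.0, 0.407, 0.913, -0.0]
contact_force: [-0.8, 0.6, -0.4]
width: 0.0854
gripper_force: 0.0
```

```bash
python3 - <<'E'
from h import *
s=get_state();q=s['ee_rot'];m=R.from_quat([q[1],q[2],q[3],q[0]]).as_matrix();print(s['position'],m[:,0],np.degrees(np.arctan2(m[1,0],m[0,0])),s['qpos'])
E
```

```text
[ 0.52887599 -0.10662518  0.27934498] [-6.68686235e-01  7.43544689e-01 -1.20244142e-04] 131.96574899958594 [-3.27857290e-01  2.06804772e-01  1.52699703e+00 -1.16140876e-04
  1.40771721e+00 -1.06027893e+00]
```

send_rows(
  increments=[
    {"gripper": -1,"linear": [0,0,-0.08],"delta_rot": [0,0,0.741]},
    {"gripper": -1,"linear": [0,0,-0.08],"delta_rot": [0,0,0.741]},
    {"gripper": -1,"linear": [0,0,-0.08],"delta_rot": [0,0,0.741]},
    {"gripper": -1,"linear": [0,0,-0.08],"delta_rot": [0,0,0.741]},
    {"gripper": -1,"linear": [0,0,-0.08],"delta_rot": [0,0,0.741]},
    {"gripper": -1,"linear": [0,0,-0.08],"delta_rot": [0,0,0.741]},
    {"gripper": -1,"linear": [0,0,-0.08],"delta_rot": [0,0,0.741]},
  ],
)

```text
clock: 4.85
position: [0.529, -0.1063, 0.1994]
ee_rot: [0.0, 0.052, 0.999, -0.0]
contact_force: [-0.3, -0.6, 0.9]
width: 0.0859
gripper_force: 0.0
```

```bash
python3 - <<'E'
from h import *
s=get_state();q=s['ee_rot'];m=R.from_quat([q[1],q[2],q[3],q[0]]).as_matrix();print(s['position'],np.degrees(np.arctan2(m[1,0],m[0,0])))
shot('wrist','w2')
# predicted head_grip etc in image, with head pose
p=np.array([.5291,-.107,.0635]);M=R.from_euler('z',174.4,degrees=True).as_matrix()
for X in [(0,-26,68),(0,26,68),(20,-16,92),(20,16,92),(12,-16,92),(12,16,92),(-20,-26,68),(-20,26,68)]: print(X,proj('w2',M@(np.array(X)/1e3)+p).round(1))
cv2.imwrite('pics/w2c.png',crop('w2',220,100,420,250,4))
E
```

```text
[ 0.52902892 -0.10626846  0.19938951] 174.00313240799116
(0, -26, 68) [[356.  224.3]]
(0, 26, 68) [[276.4 224.8]]
(20, -16, 92) [[344.2 208.4]]
(20, 16, 92) [[287.2 208.7]]
(12, -16, 92) [[343.9 221.6]]
(12, 16, 92) [[287.8 221.9]]
(-20, -26, 68) [[355.  251.7]]
(-20, 26, 68) [[277.8 252.2]]
```

View pics/w2c.png

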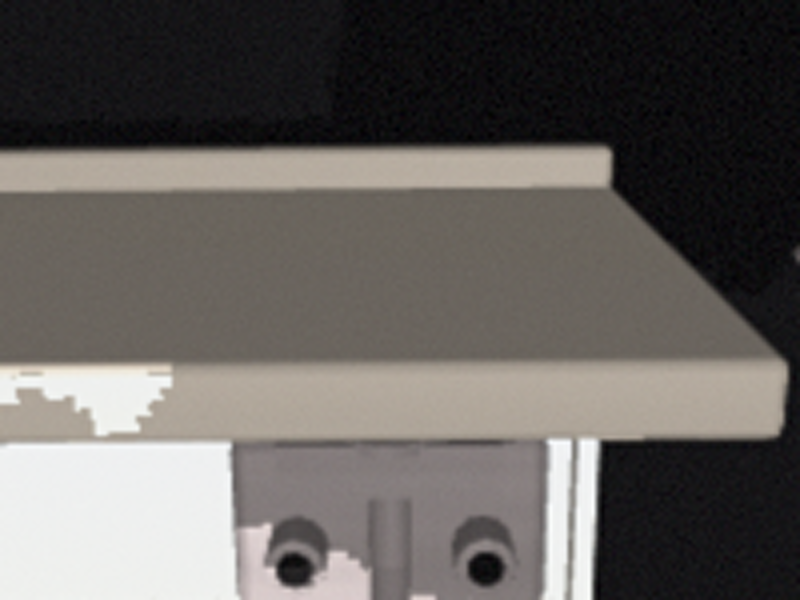

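The crop shows the head's flat sides at columns 279 and 357, centred within about 1 mm of the prediction, and the board edge at row 209 as predicted. Descend and grip.

send_rows(
  increments=[
    {"gripper": -1,"linear": [0,0,-0.03],"delta_rot": [0,0,0.007]},
    {"gripper": -1,"linear": [0,0,-0.06],"delta_rot": [0,0,0.007]},
    {"gripper": -1,"linear": [0,0,-0.079],"delta_rot": [0,0,0.007]},
    {"gripper": -1,"linear": [0,0,-0.079],"delta_rot": [0,0,0.007]},
    {"gripper": -1,"linear": [0,0,-0.079],"delta_rot": [0,0,0.007]},
  ],
)

```text
clock: 5.4
position: [0.5294, -0.1059, 0.1206]
ee_rot: [0.0, 0.047, 0.999, 0.0]
contact_force: [0.2, -0.3, 0.1]
width: 0.0854
gripper_force: 0.0
```

send_rows(
  increments=[
    {"gripper": 1,"linear": [0,0,0],"delta_rot": [0,0,0]},
    {"gripper": 1,"linear": [0,0,0],"delta_rot": [0,0,0]},
    {"gripper": 1,"linear": [0,0,0],"delta_rot": [0,0,0]},
    {"gripper": 1,"linear": [0,0,0],"delta_rot": [0,0,0]},
    {"gripper": 1,"linear": [0,0,0],"delta_rot": [0,0,0]},
    {"gripper": 1,"linear": [0,0,0],"delta_rot": [0,0,0]},
    {"gripper": 1,"linear": [0,0,0],"delta_rot": [0,0,0]},
    {"gripper": 1,"linear": [0,0,0],"delta_rot": [0,0,0]},
  ],
  newtons=80,
)

```text
clock: 6.2
position: [0.5303, -0.1063, 0.1218]
ee_rot: [0.002, 0.047, 0.999, -0.001]
contact_force: [0.6, -1.8, 6.1]
width: 0.0508
gripper_force: 83.4
```

send_rows(
  increments=[
    {"gripper": 1,"linear": [0,0,0.003],"delta_rot": [0,0,0]},
    {"gripper": 1,"linear": [0,0,0.006],"delta_rot": [0,0,0]},
    {"gripper": 1,"linear": [0,0,0.009],"delta_rot": [0,0,0]},
    {"gripper": 1,"linear": [0,0,0.009],"delta_rot": [0,0,0]},
    {"gripper": 1,"linear": [0,0,0.009],"delta_rot": [0,0,0]},
  ],
)

```text
clock: 6.7
position: [0.5299, -0.1056, 0.1294]
ee_rot: [0.001, 0.047, 0.999, 0.0]
contact_force: [4.9, 0.7, -5.8]
width: 0.0505
gripper_force: 84.3
```

send_rows(
  increments=[
    {"gripper": 1,"linear": [0.006,-0.0006,0.0005],"delta_rot": [0,0,0]},
    {"gripper": 1,"linear": [0.012,-0.0012,0.0005],"delta_rot": [0,0,0]},
    {"gripper": 1,"linear": [0.018,-0.0018,0.0005],"delta_rot": [0,0,0]},
    {"gripper": 1,"linear": [0.024,-0.0024,0.0005],"delta_rot": [0,0,0]},
  ],
)

```text
clock: 7.1
position: [0.553, -0.108, 0.1294]
ee_rot: [-0.001, 0.047, 0.999, 0.0]
contact_force: [-0.0, -0.7, -5.0]
width: 0.0509
gripper_force: 84.3
```

send_rows(
  increments=[
    {"gripper": 1,"linear": [0.008,-0.0008,0],"delta_rot": [0,0,0]},
    {"gripper": 1,"linear": [0.016,-0.0016,0],"delta_rot": [0,0,0]},
    {"gripper": 1,"linear": [0.024,-0.0024,0],"delta_rot": [0,0,0]},
    {"gripper": 1,"linear": [0.032,-0.0032,0],"delta_rot": [0,0,0]},
    {"gripper": 1,"linear": [0.04,-0.004,0],"delta_rot": [0,0,0]},
    {"gripper": 1,"linear": [0.04,-0.004,0],"delta_rot": [0,0,0]},
  ],
)

```text
clock: 7.7
position: [0.5947, -0.1124, 0.1298]
ee_rot: [0.001, 0.047, 0.999, -0.0]
contact_force: [0.4, 0.1, -5.6]
width: 0.0507
gripper_force: 84.3
```

send_rows(
  increments=[
    {"gripper": 1,"linear": [0,0,0.03],"delta_rot": [0,0,0]},
    {"gripper": 1,"linear": [0,0,0.06],"delta_rot": [0,0,0]},
    {"gripper": 1,"linear": [0,0,0.09],"delta_rot": [0,0,0]},
    {"gripper": 1,"linear": [0,0.01,0.12],"delta_rot": [0,0,-0.1]},
    {"gripper": 1,"linear": [-0.02,0.03,0.12],"delta_rot": [0,0,-0.2]},
    {"gripper": 1,"linear": [-0.04,0.06,0.12],"delta_rot": [0,0,-0.3]},
    {"gripper": 1,"linear": [-0.06,0.09,0.12],"delta_rot": [0,0,-0.4]},
    {"gripper": 1,"linear": [-0.08,0.12,0.12],"delta_rot": [0,0,-0.5]},
  ],
)

```text
clock: 8.5
position: [0.5116, 0.0089, 0.2498]
ee_rot: [-0.0, 0.295, 0.956, 0.0]
contact_force: [0.6, -0.5, -5.7]
width: 0.051
gripper_force: 85.9
```

send_rows(
  increments=[
    {"gripper": 1,"linear": [-0.01,0.02,0],"delta_rot": [0,0,-0.13]},
    {"gripper": 1,"linear": [-0.02,0.04,0],"delta_rot": [0,0,-0.26]},
    {"gripper": 1,"linear": [-0.03,0.06,0],"delta_rot": [0,0,-0.39]},
    {"gripper": 1,"linear": [-0.04,0.08,0],"delta_rot": [0,0,-0.52]},
    {"gripper": 1,"linear": [-0.04,0.1,0],"delta_rot": [0,0,-0.65]},
    {"gripper": 1,"linear": [-0.04,0.11,0],"delta_rot": [0,0,-0.78]},
    {"gripper": 1,"linear": [-0.04,0.12,0],"delta_rot": [0,0,-0.91]},
    {"gripper": 1,"linear": [-0.04,0.13,0],"delta_rot": [0,0,-1.045]},
  ],
)

```text
clock: 9.3
position: [0.4723, 0.1383, 0.2499]
ee_rot: [-0.0, 0.732, 0.681, -0.0]
contact_force: [0.0, -0.8, -6.3]
width: 0.0507
gripper_force: 85.9
```

```bash
cat > st.py <<'E'
from h import *
s=get_state();q=s['ee_rot'];m=R.from_quat([q[1],q[2],q[3],q[0]]).as_matrix();print(s['position'],np.degrees(np.arctan2(m[1,0],m[0,0])),m[:,2].round(4),s['qpos'].round(2),s['contact_force'].round(2),s['moment'].round(2))
E
python3 st.py
```

```text
[0.47232874 0.13832478 0.24987835] 85.81007589843105 [-5.e-04 -3.e-04 -1.e+00] [ 0.14  0.15  1.67 -0.    1.32  0.22] [ 0.   -0.79 -6.29] [0.02 0.03 0.03]
```

send_rows(
  increments=[
    {"gripper": 1,"linear": [0,0,-0.03],"delta_rot": [0,0,0.005]},
    {"gripper": 1,"linear": [0,0,-0.06],"delta_rot": [0,0,0.005]},
    {"gripper": 1,"linear": [0,0,-0.09],"delta_rot": [0,0,0.005]},
    {"gripper": 1,"linear": [0,0,-0.12],"delta_rot": [0,0,0.005]},
    {"gripper": 1,"linear": [0.001,0.01,-0.145],"delta_rot": [0,0,0.005]},
    {"gripper": 1,"linear": [0.002,0.02,-0.153],"delta_rot": [0,0,0.005]},
    {"gripper": 1,"linear": [0.002,0.02,-0.153],"delta_rot": [0,0,0.005]},
  ],
)

```text
clock: 10.0
position: [0.4746, 0.1588, 0.0962]
ee_rot: [-0.001, 0.729, 0.685, -0.001]
contact_force: [-0.1, 0.8, -3.6]
width: 0.0506
gripper_force: 85.6
```

```bash
python3 st.py; python3 - <<'E'
from h import *
for n in('side','top','wrist'): shot(n,n+'3')
c=np.hstack([crop('side3',265,205,365,280,4),crop('top3',245,185,345,260,4)])
w=crop('wrist3',220,0,420,150,3)
w=cv2.resize(cv2.imread('pics/wrist3.png')[0:240,:],(800,300))
cv2.imwrite('pics/c3.png',np.vstack([c,w]))
E
```

```text
[0.47458341 0.15882895 0.09616757] 86.45113513439388 [-2.e-03  1.e-04 -1.e+00] [0.18 0.31 1.89 0.   0.95 0.25] [-0.12  0.75 -3.62] [-0.02 -0.01 -0.05]
```

View pics/c3.png

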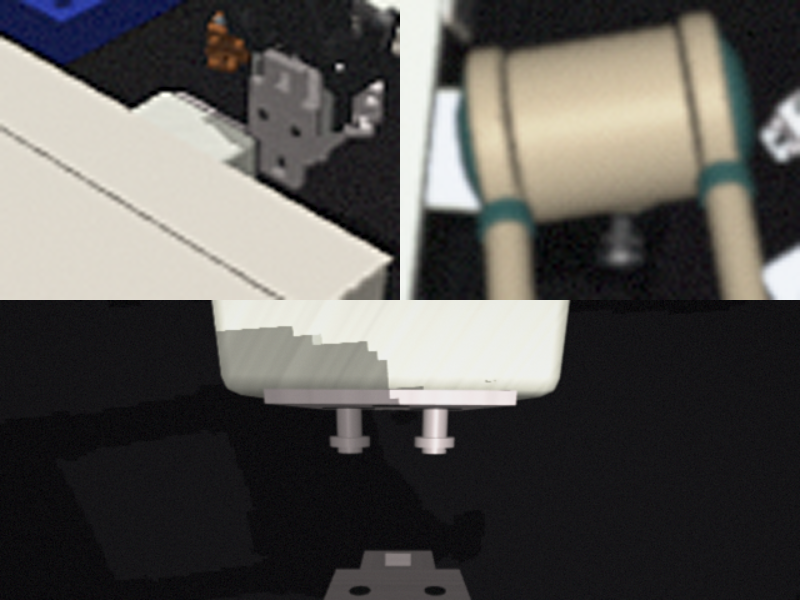

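The wrist view shows the seat plate's top (crop columns 265–516) and two rods at 349 and 434, with the back of the held head below. Its bores are at (359,590) and (435,590), and its lower ear is centred near 398. The head is upright and roughly centred. One enlarged crop for the fine offsets.

```bash
python3 - <<'E'
from h import *
cv2.imwrite('pics/c4.png',crop('wrist3',200,68,400,218,4)); 
im=crop('wrist3',250,178,390,283,4)
cv2.imwrite('pics/c4.png',np.vstack([crop('wrist3',200,68,400,128,4),crop('wrist3',200,190,400,280,4)]))
E
```

```text
(no output)
```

View pics/c4.png

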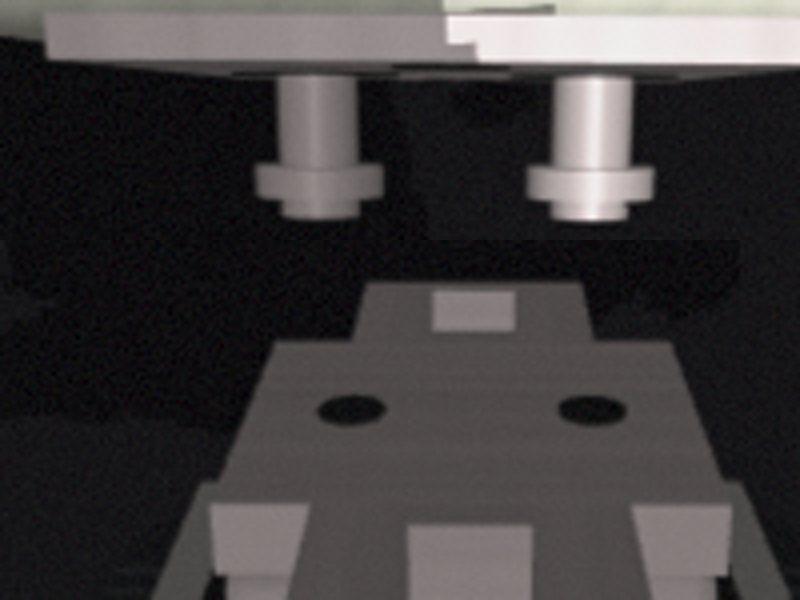

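```bash
python3 - <<'E'
from fit import *
g=cv2.imread('pics/wrist3.png').mean(2)
for r in (76,78,80,82):
    p=g[r];dd=np.diff(p);print(r,[ (i,round(dd[i],0)) for i in np.argsort(-abs(dd))[:5]])
a=(200,190);b=(200,68)
M=[(20,14,46),(20,-14,46),(20,16,0),(20,-16,0),(20,26,24),(20,-26,24)]
px=[(352,170),(592,170),(368,43),(583,43),(275,102),(672,102)]
s=get_state()['position']
h,r=fit([('wrist3',p,a,m) for p,m in zip(px,M)],[.4746,.159,.04,1.51]);print('head',h.round(4),np.degrees(h[3]),r.round(2).tolist())
# pitch/roll check: full 6dof
m=np.array(M)/1e3;u=np.array([(np.array(p)+.5)/4-.5+a for p in px])
def f(p):
    X=(R.from_euler('ZYX',p[3:]).as_matrix()@m.T).T+p[:3];return (proj('wrist3',X)-u).ravel()
q=least_squares(f,[*h,0,0]).x;print('6dof',q[:3].round(4),np.degrees(q[3:]).round(2),'res',abs(f(q)).max())
TCP=s; hg=R.from_euler('z',h[3]).as_matrix().T@(TCP-h[:3]);print('TCP in head',hg.round(4))
E
```

```text
76 [(np.int64(412), np.float64(-63.0)), (np.int64(311), np.float64(55.0)), (np.int64(413), np.float64(-46.0)), (np.int64(310), np.float64(27.0)), (np.int64(434), np.float64(-24.0))]
78 [(np.int64(412), np.float64(-83.0)), (np.int64(311), np.float64(52.0)), (np.int64(413), np.float64(-42.0)), (np.int64(210), np.float64(42.0)), (np.int64(211), np.float64(39.0))]
80 [(np.int64(412), np.float64(-100.0)), (np.int64(413), np.float64(-57.0)), (np.int64(318), np.float64(53.0)), (np.int64(211), np.float64(53.0)), (np.int64(210), np.float64(48.0))]
82 [(np.int64(412), np.float64(-114.0)), (np.int64(411), np.float64(-51.0)), (np.int64(211), np.float64(47.0)), (np.int64(413), np.float64(-46.0)), (np.int64(319), np.float64(42.0))]
head [0.4766 0.1589 0.0415 1.5074] 86.37045858733693 [[0.25, 0.22], [0.99, 0.2], [-0.61, -0.07], [-0.85, -0.06], [0.21, -0.18], [-0.27, -0.18]]
6dof [0.4771 0.1588 0.0416] [86.71  0.2  -0.87] res 0.4285056247982766
TCP in head [-0.0008  0.0003  0.0567]
```

```bash
python3 st.py; python3 - <<'E'
from fit import *
yaw=np.radians(86.1)
u=np.array([(211.0,83.1),(412.7,83.6),((318+.5)/4-.5+200,(218.5)/4-.5+68),((590+.5)/4-.5+200,(220.5)/4-.5+68)])
m=np.array([(0,28,42),(0,-28,42),(-12,14,4),(-12,-14,4)])/1e3
def f(p,y=None):
    X=(R.from_euler('z',p[3] if y is None else y).as_matrix()@m.T).T+p[:3];return (proj('wrist3',X)-u).ravel()
x=least_squares(f,[.481,.2405,.086,1.5]);print(x.x.round(4),np.degrees(x.x[3]),x.fun.round(2))
x2=least_squares(lambda p:f(p,yaw),[.481,.2405,.086]);print(x2.x.round(4),x2.fun.round(2))
h=np.array([.4766,.1589,.0415])
for S in (x2.x,np.array([.481,.2405,.0872]),np.array([.481,.2405,.085])):
    print('head back in seat frame',(R.from_euler('z',-yaw).as_matrix()@(h+R.from_euler('z',86.4,degrees=True).as_matrix()@[.02,0,.046]-S)).round(4))
E
```

```text
[0.47621088 0.15809543 0.09821145] 86.42670968845438 [ 2.8e-03  1.0e-04 -1.0e+00] [ 0.18  0.3   1.89 -0.    0.95  0.24] [ 0.4   0.42 -4.75] [-0.05 -0.02  0.01]
[0.4797 0.2418 0.0864 1.5059] 86.27982801463091 [-0.55  2.09  0.47  2.22 -0.81 -2.98  0.94 -3.29]
[0.4797 0.2418 0.0864] [-0.51  1.76  0.5   2.56 -0.86 -3.09  0.89 -3.18]
head back in seat frame [-0.0629 -0.0024  0.0011]
head back in seat frame [-0.0617 -0.0011  0.0003]
head back in seat frame [-0.0617 -0.0011  0.0025]
```

send_rows(
  increments=[
    {"gripper": 1,"linear": [-0.002,0,-0.002],"delta_rot": [0,0,-0.004]},
    {"gripper": 1,"linear": [-0.0013,0.01,-0.002],"delta_rot": [0,0,-0.004]},
    {"gripper": 1,"linear": [-0.0006,0.02,-0.002],"delta_rot": [0,0,-0.004]},
    {"gripper": 1,"linear": [0,0.03,-0.002],"delta_rot": [0,0,-0.004]},
    {"gripper": 1,"linear": [0.0004,0.036,-0.002],"delta_rot": [0,0,-0.004]},
    {"gripper": 1,"linear": [0.0005,0.038,-0.002],"delta_rot": [0,0,-0.004]},
    {"gripper": 1,"linear": [0.0005,0.038,-0.002],"delta_rot": [0,0,-0.004]},
    {"gripper": 1,"linear": [0.0005,0.038,-0.002],"delta_rot": [0,0,-0.004]},
  ],
)

```text
clock: 10.95
position: [0.4755, 0.1958, 0.0947]
ee_rot: [0.0, 0.73, 0.683, -0.0]
contact_force: [-0.0, -0.5, -5.3]
width: 0.051
gripper_force: 85.7
```

```bash
python3 st.py; python3 - <<'E'
from h import *
d=shot('wrist','w4')
g=d['pixels'].mean(2)
cv2.imwrite('pics/c5.png',crop('w4',200,68,400,218,4))
print(get_state()['position'])
E
```

```text
[0.47545068 0.19580839 0.09470416] 86.17795837820049 [-3.e-04 -4.e-04 -1.e+00] [ 0.26  0.33  1.86 -0.    0.95  0.32] [-0.01 -0.55 -5.26] [-0.05  0.04  0.  ]
[0.47547047 0.19570179 0.09472071]
```

View pics/c5.png

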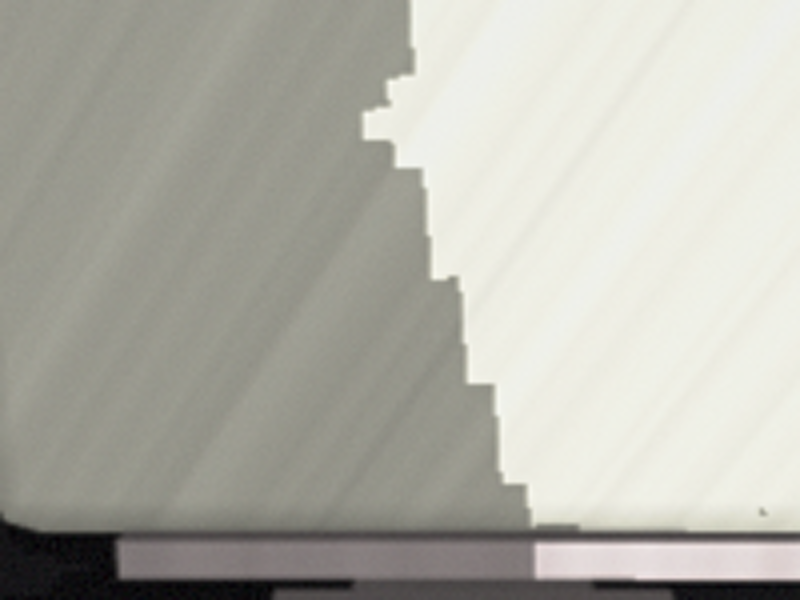

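The nose now covers the rods from this camera. The seat plate spans from crop column 117 to beyond the crop on the right, and the head's shoulder shows at 275–672. I'll get the plate's right edge numerically and check the centring.

```bash
python3 - <<'E'
from h import *
g=cv2.imread('pics/w4.png').mean(2)
def e(row,lo,hi,th):
    p=g[row,lo:hi];i=np.where((p[:-1]-th)*(p[1:]-th)<0)[0];return [round(float(lo+k+(th-p[k])/(p[k+1]-p[k])),2) for k in i]
for r in (206,208,210): print(r,'L',e(r,215,245,60),'R',e(r,415,450,90))
# row of head shoulder below
for r in (214,216,217,218): print(r,'head',e(r,255,380,35))
P0=P('w4');s=np.array([.4755,.1958,.0947]);yaw=np.radians(86.15)
h=s+R.from_euler('z',yaw).as_matrix()@[.0008,-.0003,-.0567]
Rz=R.from_euler('z',yaw).as_matrix()
print('pred shoulder',proj('w4',[h+Rz@np.array(v)/1e3 for v in [(20,26,24),(20,-26,24)]]))
for S in ([.4797,.2418,.085],[.481,.2405,.085],[.4805,.2412,.085]):
  print(S,'pred plate',proj('w4',[np.array(S)+Rz@np.array(v)/1e3 for v in [(0,28,42),(0,-28,42)]]).round(1).tolist())
E
```

```text
206 L [228.43] R []
208 L [228.67] R []
210 L [228.84] R []
214 head [287.13, 348.52]
216 head [267.46, 367.98]
217 head [267.31, 368.53]
218 head [266.96, 368.53]
pred shoulder [[268.41149203 214.52472129]
 [367.01976833 214.52342672]]
[0.4797, 0.2418, 0.085] pred plate [[230.1, 214.4], [411.7, 214.4]]
[0.481, 0.2405, 0.085] pred plate [[234.9, 218.1], [415.8, 218.1]]
[0.4805, 0.2412, 0.085] pred plate [[232.9, 216.1], [414.2, 216.1]]
```

```bash
python3 - <<'E'
from h import *
g=cv2.imread('pics/w4.png').mean(2)
for r in (205,207,209,210):
    p=g[r,395:440];d=np.diff(p);k=np.argsort(-abs(d))[:3];print(r,[(395+int(i),round(float(d[i]))) for i in k], g[r,225:233].round().tolist())
E
```

```text
205 [(412, -129), (413, -49), (411, -28)] [11.0, 12.0, 19.0, 38.0, 86.0, 125.0, 121.0, 122.0]
207 [(412, -107), (411, -55), (413, -33)] [18.0, 8.0, 15.0, 38.0, 84.0, 122.0, 125.0, 122.0]
209 [(411, -83), (412, -81), (413, -20)] [4.0, 11.0, 14.0, 26.0, 73.0, 122.0, 124.0, 122.0]
210 [(411, -92), (412, -80), (410, -15)] [13.0, 10.0, 13.0, 21.0, 68.0, 122.0, 121.0, 123.0]
```

send_rows(
  increments=[
    {"gripper": 1,"linear": [0.0007,0,0.0012],"delta_rot": [0,0,0]},
    {"gripper": 1,"linear": [0.0009,0.003,0.0012],"delta_rot": [0,0,0]},
    {"gripper": 1,"linear": [0.0011,0.006,0.0012],"delta_rot": [0,0,0]},
    {"gripper": 1,"linear": [0.0013,0.009,0.0012],"delta_rot": [0,0,0]},
    {"gripper": 1,"linear": [0.0013,0.009,0.0012],"delta_rot": [0,0,0]},
    {"gripper": 1,"linear": [0.0013,0.009,0.0012],"delta_rot": [0,0,0]},
  ],
)

```text
clock: 11.6
position: [0.4769, 0.205, 0.096]
ee_rot: [0.0, 0.73, 0.683, -0.0]
contact_force: [0.6, 0.8, -5.2]
width: 0.0508
gripper_force: 85.7
```

```bash
python3 st.py; python3 - <<'E'
from h import *
g=shot('wrist','w5')['pixels'].mean(2)
def c(row,lo,hi,th):
    p=g[row,lo:hi];i=np.where((p[:-1]-th)*(p[1:]-th)<0)[0];return [round(float(lo+k+(th-p[k])/(p[k+1]-p[k])),2) for k in i]
for r in range(212,262,4): print(r,'plate',c(r,215,250,65),c(r,390,425,100),'head',c(r,255,385,35))
E
```

```text
[0.47686096 0.20502733 0.0959937 ] 86.1824785716057 [ 0.e+00 -1.e-04 -1.e+00] [ 0.27  0.33  1.85 -0.    0.96  0.34] [ 0.62  0.77 -5.25] [-0.07 -0.    0.  ]
212 plate [] [] head []
216 plate [] [] head []
220 plate [] [] head []
224 plate [] [] head []
228 plate [230.97] [] head []
232 plate [229.8] [406.17] head []
236 plate [229.99] [405.73] head []
240 plate [] [] head [257.65, 376.82]
244 plate [] [] head [255.77, 378.63]
248 plate [] [] head [379.93]
252 plate [] [] head []
256 plate [247.99] [] head []
260 plate [245.97] [] head []
```

Centred within about 0.3 mm. Now I'll advance gently until the rods touch.

send_rows(
  increments=[
    {"gripper": 1,"linear": [0.0001,0.0015,0],"delta_rot": [0,0,0]},
    {"gripper": 1,"linear": [0.0002,0.003,0],"delta_rot": [0,0,0]},
    {"gripper": 1,"linear": [0.0003,0.0045,0],"delta_rot": [0,0,0]},
    {"gripper": 1,"linear": [0.0004,0.006,0],"delta_rot": [0,0,0]},
    {"gripper": 1,"linear": [0.0004,0.006,0],"delta_rot": [0,0,0]},
  ],
)

```text
clock: 12.15
position: [0.4772, 0.2095, 0.0961]
ee_rot: [0.001, 0.73, 0.684, -0.001]
contact_force: [-0.3, -5.5, -3.1]
width: 0.0506
gripper_force: 85.9
```

send_rows(
  increments=[
    {"gripper": 1,"linear": [0.0001,0.0015,0],"delta_rot": [0,0,0]},
    {"gripper": 1,"linear": [0.0002,0.003,0],"delta_rot": [0,0,0]},
    {"gripper": 1,"linear": [0.0003,0.0045,0],"delta_rot": [0,0,0]},
    {"gripper": 1,"linear": [0.0004,0.006,0],"delta_rot": [0,0,0]},
    {"gripper": 1,"linear": [0.0005,0.007,0],"delta_rot": [0,0,0]},
    {"gripper": 1,"linear": [0.0005,0.007,0],"delta_rot": [0,0,0]},
    {"gripper": 1,"linear": [0.0005,0.007,0],"delta_rot": [0,0,0]},
  ],
)

```text
clock: 12.85
position: [0.4776, 0.2146, 0.0961]
ee_rot: [0.002, 0.73, 0.684, -0.003]
contact_force: [0.6, -10.3, -1.0]
width: 0.0509
gripper_force: 86.1
```

```bash
python3 st.py
```

```text
[0.47759966 0.2146422  0.09612191] 86.28988981309242 [-7.0e-04 -6.7e-03 -1.0e+00] [ 0.29  0.34  1.84 -0.01  0.97  0.36] [  0.6  -10.25  -0.96] [-1.76 -0.09 -0.  ]
```

send_rows(
  increments=[
    {"gripper": 1,"linear": [0.0001,0.001,0],"delta_rot": [0.003,0,0]},
    {"gripper": 1,"linear": [0.0001,0.002,0],"delta_rot": [0.006,0,0]},
    {"gripper": 1,"linear": [0.0002,0.003,0],"delta_rot": [0.009,0,0]},
    {"gripper": 1,"linear": [0.0003,0.004,0],"delta_rot": [0.009,0,0]},
    {"gripper": 1,"linear": [0.0004,0.005,0],"delta_rot": [0.009,0,0]},
    {"gripper": 1,"linear": [0.0004,0.005,0],"delta_rot": [0.009,0,0]},
    {"gripper": 1,"linear": [0.0004,0.005,0],"delta_rot": [0.009,0,0]},
    {"gripper": 1,"linear": [0.0004,0.005,0],"delta_rot": [0.009,0,0]},
  ],
)

```text
clock: 13.65
position: [0.4779, 0.2183, 0.096]
ee_rot: [-0.0, 0.729, 0.684, -0.001]
contact_force: [0.2, -15.8, -1.3]
width: 0.0505
gripper_force: 86.1
```

```bash
python3 st.py
```

```text
[0.47785212 0.21830698 0.09600185] 86.3326515002205 [-1.2e-03 -2.0e-04 -1.0e+00] [0.3  0.34 1.84 0.   0.97 0.36] [  0.18 -15.84  -1.35] [-2.39 -0.11 -0.06]
```

send_rows(
  increments=[
    {"gripper": 1,"linear": [0,-0.0006,0],"delta_rot": [0,0,-0.002]},
    {"gripper": 1,"linear": [-0.0001,-0.0012,0],"delta_rot": [0,0,-0.003]},
    {"gripper": 1,"linear": [-0.0001,-0.0012,0],"delta_rot": [0,0,-0.003]},
    {"gripper": 1,"linear": [-0.0001,-0.0012,0],"delta_rot": [0,0,-0.003]},
  ],
)

```text
clock: 14.05
position: [0.4777, 0.2174, 0.096]
ee_rot: [-0.001, 0.73, 0.683, -0.0]
contact_force: [0.4, -13.5, -1.4]
width: 0.0508
gripper_force: 86.1
```

send_rows(
  increments=[
    {"gripper": 1,"linear": [0,0,0],"delta_rot": [0,0,0]},
    {"gripper": 1,"linear": [0,0,0],"delta_rot": [0,0,0]},
    {"gripper": 1,"linear": [0,0,0],"delta_rot": [0,0,0]},
  ],
)

```text
clock: 14.35
position: [0.4778, 0.2174, 0.096]
ee_rot: [-0.001, 0.73, 0.683, -0.0]
contact_force: [-0.3, -13.7, -2.1]
width: 0.0508
gripper_force: 86.1
```

```bash
python3 st.py
```

```text
[0.47775936 0.21741723 0.09600672] 86.14849122504688 [-1.1e-03  4.0e-04 -1.0e+00] [0.29 0.34 1.84 0.   0.97 0.36] [ -0.26 -13.66  -2.06] [-2.28 -0.11 -0.02]
```

```bash
python3 - <<'E'
from h import *
shot('wrist','w6');shot('side','s6')
cv2.imwrite('pics/c6.png',np.vstack([crop('w6',200,190,400,290,4),np.hstack([crop('s6',255,205,355,255,4),crop('s6',350,145,450,195,4)])]))
E
```

```text
(no output)
```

View pics/c6.png

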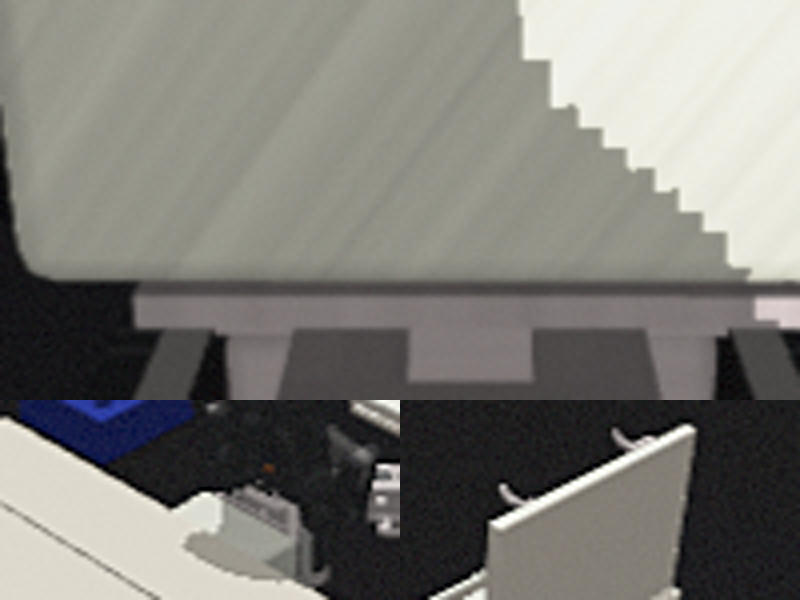

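The final crop shows the head's slot centred at column 470 and its edges at 226 and 716 (mean 471). Its back is parallel to the seat plate and just in front of it, and the stand is undisturbed. The push reads a steady 13.7 N with the rods about 8 mm in, so I'm handing in.

```bash
python3 -c "
from h import *
print(sign_off())"
```

```text
the job is handed in; nothing more can be done
None
```

The pump head is gripped upright and centred before the seat, pressed straight in at a steady 13.7 N with both rods in about 8 mm (estimated from tool travel and force), and the job was handed in at about 14.5 s.

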